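# Wind the preload crank exactly three turns from its stop and lock it

## Task

Set the torque-stick tester: wind its crank gently back, anticlockwise seen from above, until you feel it come up against its hidden stop (do not strain the stop), then wind it exactly three full turns clockwise from there. Then throw the lock lever fully over, away from the robot, and let go, leaving everything else on the shelf where it is.

Things in the scene. Friction and masses are not known exactly. Their poses are not given: they have to be found in the camera images.
- tester: The tester, fixed to the shelf: grey box 110 x 110 mm, top 90 mm high, on a dark steel base plate 10 mm thick. Origin on the shelf under the crank axis, in the middle of the box. z up, x points out of its back (away from the robot, turned up to 23 deg), y to its left. The plate reaches 85 mm along x, 75 mm along -x, 170 mm along +y (the lock lever's side), 85 mm along -y.
- crank_axis (a point): Point on the vertical crank axis, 110 mm above the shelf, level with the upper face of the crank arm; axes as tester. Collar and hub under the arm have at most 28 mm radius; nothing rises above the arm but the knob. A steady drag of about 3 N at the knob is normal. No mark shows the turns.
- crank: The flat steel crank arm with its hub; origin on the crank axis 90 mm above the shelf, x along the arm to the knob. From the start, a quarter to four fifths of a turn back (anticlockwise from above), at an angle that differs every time and cannot be seen, it meets a rubber-cushioned stop: it feels solid up to 6 N at the knob, then yields about 1 N per degree; over 20 degrees of yield (some 24 N) strains it.
- knob_mid (a point): Centre, half-way up, of the crank's upright black round knob: 24 mm diameter, 45 mm tall (from 111 to 156 mm above the shelf), 45 mm from the crank axis at the end of the crank arm. It spins freely on the arm, so it can be held without turning the hand while the crank goes round.
- plunger (a joint): Travel in m of the plunger hidden inside the tester, driven by the crank through a worm and fine thread: 0 at the stop just before its cushion yields (the three turns count from there), growing 0.0002 m per clockwise turn. The reading's noise is some two turns, so it is no use for counting.
- buffer (a joint): Squeeze in m of the stop's rubber cushion, hidden inside: 0 when it is not squeezed, -0.001 m per radian that the crank is pushed on into it. Too noisy a reading to find the stop with: feel it by force.
- lock (a joint): Angle of the lock lever in rad: 0 leaning towards the robot (unlocked, as it starts), 1.0 leaning away from the robot against its end (locked). It stays where it is left; it takes about 1 N at the ball.
- lock_tip (a point): Centre of the black 26 mm ball ending the lock lever, a 10 mm rod, 60 mm from pivot to ball centre. Pivot: x 30, y 130, z 32 mm in the tester's frame. It swings in the tester's x-z plane: the ball starts 29 mm on the -x side of the pivot, 85 mm above the shelf, passes 92 mm at the top and ends 29 mm on the +x side. The block under it is 70 x 50 mm, top 35 mm above the shelf.
- tread_gauge: Bystander: squat aluminium tread gauge, 44 mm diameter, 30 mm high, near the tester; origin under its centre.
- socket_adapter: Bystander: steel socket adapter standing on its round end, 28 mm diameter, 42 mm high, behind the tester; origin under its centre.
- lug_nut: Bystander: steel lug nut standing, 23 mm wide, 34 mm high, to the right of the tester; origin under its centre.
- jar: Bystander: clear jar of lug nuts, 84 mm diameter, 115 mm high; origin under its centre.
- torque_stick: Bystander: torque stick lying down, 203 mm long, 30 mm thick; origin under its middle.
- pry_tool: Bystander: black plastic pry tool lying flat, 232 mm long, 16 mm high; origin under its middle.
- lube_can: Bystander: upright can, 62 mm diameter, 125 mm high; origin under its centre.

How it is judged:
On the way, in this order (a step that is already met when the one before it is completed fails the run):
1. the crank is wound back onto its cushioned stop (value of joint plunger below 3.81972e-06 m), for 0.1 s.
2. the crank stands three turns (within 23 degrees) clockwise of the stop (value of joint plunger between 0.000587268 and 0.000612732 m), for 0.3 s.
3. the lock lever is thrown over (value of joint lock above 0.85 rad), for 0.1 s.
At the end, for the whole second after the job is handed in: The crank stands three full turns, within 23 degrees, clockwise of the place where its stop's cushion is first felt, and the lock lever stays thrown over away from the robot (at least 0.85 of its 1.0 rad) (all of step 2 and value of joint lock above 0.85 rad); the robot touches nothing.
It fails at once if the stop is strained: the crank is forced more than 20 degrees into its cushion (value of joint buffer below -0.00035 m).
It fails at once if a bystander is shoved more than 25 mm (distance of any of tread_gauge, socket_adapter, lug_nut, jar, torque_stick, pry_tool, lube_can from where it was at the start of the episode above 0.025 m).
It also fails if it takes over 72 s, if anything falls off the work surface, if the arm or the gripper's body presses on something with over 40 N, if the wrist force passes 120 N, or if a joint passes its speed limit or range.

## Robot

A 6-joint arm with a two-finger parallel gripper is mounted at the origin on the work surface. World frame = base frame: x ahead of the robot, y to its left, z up, the work surface at z = 0. Lengths are in m, angles in rad, forces in N, time in s.
With the tool pointing down it reaches from about 0.375 to 0.825 m from the base axis. Payload 5.5 kg.
Tool frame: the origin (TCP) lies midway between the tips of the shut fingers; the grasp point (between the pads) lies 19 mm behind it; z points along the fingers, y is the direction in which the jaws open and shut (so a half turn about z gives the same grasp; the last joint's range is limited). The gripper opens to 85 mm and grips with 20 to 120 N. Pads are 22 mm wide; open, the fingers measure 114 mm over their backs; the gripper's body (76 mm by 85 mm) begins 54 mm behind the grasp point. The pads swing forward as they close: fully open they stand 13 mm farther back than shut.
Start: joints at [1.294, 0.314, -0.047, 1.21, 0, 1.571], TCP at [0.164, 0.577, 0.231] pointing down, gripper open.
Joint ranges: [-2.67, 2.67], [-0.69, 1.73], [-1.03, 1.25], [-2.08, 2.16], [-1.42, 1.45], [-3.14, 3.14]. Speed limits (rad/s): [2.39, 2.39, 3.01, 3.14, 3.14, 3.14].

## Interface

Orientations are given as a 3x3 rotation matrix whose columns are the frame's x, y, z axes.
In Python, from workcell import * gives the robot as it stands. The module is installed in compiled form; this text tells all that it offers.
- The arm moves only by the tool step_arm, never from a script. Its argument "plan" is one flat list of numbers, 5 for each row, row after row: the shift along the tool's x, y, z in m, then the turn about the tool's z in rad, then the closure, from 0 (fully open) to 1 (shut). A call has 1 to 8 rows; each row is the pose to reach, as a shift and turn from the pose commanded when the call began, along the tool's axes at that moment; what a row does not reach only later rows make up. A row lasts 1/12 s, in which the tool goes at most 41.7 mm and 7.16 degrees, less where a joint would pass 70% of its speed; a pose out of reach is approached as far as the arm can. A call with a gripper value outside its range is refused whole. The fingers move at their own pace and stop on an object; "grip_force" is the grip in N (left out, the last holds). Time passes only in rows, so rows that repeat a pose let the fingers close. It gives the time, the measured TCP pose, the force and the opening at its end, in the units of the state.
- read_state(): the state, without advancing time (a new reading comes with each control period).
- get_image(name): name is "scene" or "top" or "wrist"; returns a dict with "img" (384x512x3 uint8, red, green, blue), "camera_matrix" (3x3 intrinsics, pixels), "position" and "attitude" of the camera in the world. Camera axes: x right, y down, z forward; pixel columns grow to the right and rows downward; lengths in m; the calibration is good to about 2 mm. The wrist camera is an equidistant fisheye: a pixel r from the principal point sees the ray r / f radians off the axis. A picture is of the moment at which its call begins. There is no depth.
- finish_job(): hands the job in, once; it reports no verdict.
The state is a dict: "clock": time; "q": joint angles; "joint_velocities": joint speeds; "joint_efforts": joint torques, N m; "ee_pos": TCP position; "tool_rot": TCP orientation; "ft_force": force on the tool from outside, world axes, zero at the start; "wrist_torque": the same for the moment, N m; "grip_width": finger opening in m.
Only numpy, scipy, OpenCV 4.12 (cv2) and the standard library are available. Lean on these libraries where they do the work, as an engineer would, in place of code of your own. Each camera call takes 0.05 s, during which the arm holds its last target. There are 200 camera calls.

## Working session

There is one attempt and no reset: what is moved stays moved. The work goes in short steps, Python scripts to look and compute and a tool call to move; the robot and the scene stay as the last step left them, time stands still between calls to the robot, and variables do not carry over. Pictures are saved under pics/ and viewed, about 8 in all and at most 12, crops included, and the job is handed in when it is done.

Besides the shell and the picture viewer there is one more tool, called after "Emit:" as a command line: name --argument value ..., lists and objects as JSON in quotes. step_arm: Moves the arm, as the interface text tells. Its arguments: {"type":"object","properties":{"plan":{"type":"array","items":{"type":"number"}},"grip_force":{"type":"number"}},"required":["plan"]}

```bash
mkdir -p pics; cat > h.py <<'E'
from workcell import *
import numpy as np, cv2
def ray(c,u,v):
    K=np.array(c["camera_matrix"]);R=np.array(c["attitude"])
    d=R@np.linalg.solve(K,[u,v,1.]);return np.array(c["position"]),d
def onz(c,u,v,z):
    p,d=ray(c,u,v);return p+d*(z-p[2])/d[2]
def proj(c,P):
    K=np.array(c["camera_matrix"]);R=np.array(c["attitude"])
    q=K@(R.T@(np.array(P)-np.array(c["position"])));return q[:2]/q[2]
E
python3 - <<'E'
from h import *
a=get_image("scene");b=get_image("top")
import pickle;pickle.dump((a,b),open("im.pkl","wb"))
for n,c in(("scene",a),("top",b)):
    print(n,np.array(c["attitude"]).round(3).tolist(),c["position"],c["camera_matrix"])
    cv2.imwrite(f"pics/{n}0.png",cv2.resize(c["img"][:,:,::-1],(800,600),interpolation=cv2.INTER_CUBIC))
s=read_state();print(s)
E
```

```text
scene [[0.835, 0.458, -0.305], [0.55, -0.679, 0.487], [0.016, -0.574, -0.818]] [ 0.88565336 -0.52011705  0.99319512] [[393.6568021    0.         254.69766037]
 [  0.         393.6568021  193.60481883]
 [  0.           0.           1.        ]]
top [[0.037, -0.977, 0.21], [-0.999, -0.037, 0.005], [0.003, -0.21, -0.978]] [0.25437382 0.0120638  1.46205451] [[479.96391877   0.         258.61762274]
 [  0.         479.96391877 198.53854399]
 [  0.           0.           1.        ]]
{'clock': 0.1, 'q': array([ 1.29401258e+00,  3.14170171e-01, -4.79947940e-02,  1.21024216e+00,
       -7.01214988e-06,  1.57081798e+00]), 'joint_velocities': array([ 0.00027876, -0.00125647,  0.00433834, -0.0009203 , -0.00078496,
       -0.00073084]), 'joint_efforts': array([-5.16546297e-04, -5.40769386e+01,  3.40540409e+01,  1.12382462e-02,
       -7.25266545e-05,  6.61944185e-06]), 'ee_pos': array([0.16380991, 0.57663398, 0.23050502]), 'tool_rot': array([[-9.61933381e-01,  2.73283704e-01, -4.33427521e-04],
       [ 2.73284047e-01,  9.61932130e-01, -1.55140929e-03],
       [-7.04701722e-06, -1.61080121e-03, -9.99998703e-01]]), 'ft_force': array([-0.23774165,  0.14111468,  0.19122274]), 'wrist_torque': array([-0.03584306, -0.01726787, -0.00614388]), 'grip_width': 0.08540337406338058}
```

View pics/top0.png

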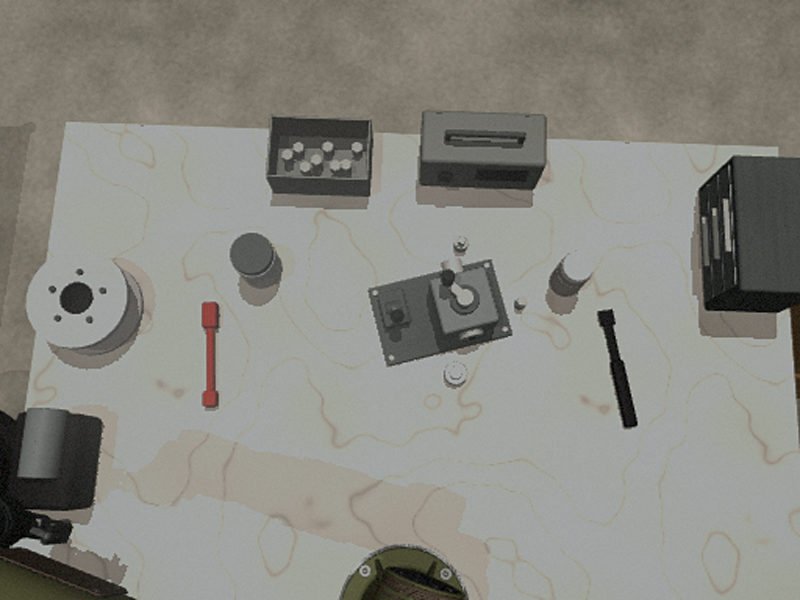

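View pics/scene0.png

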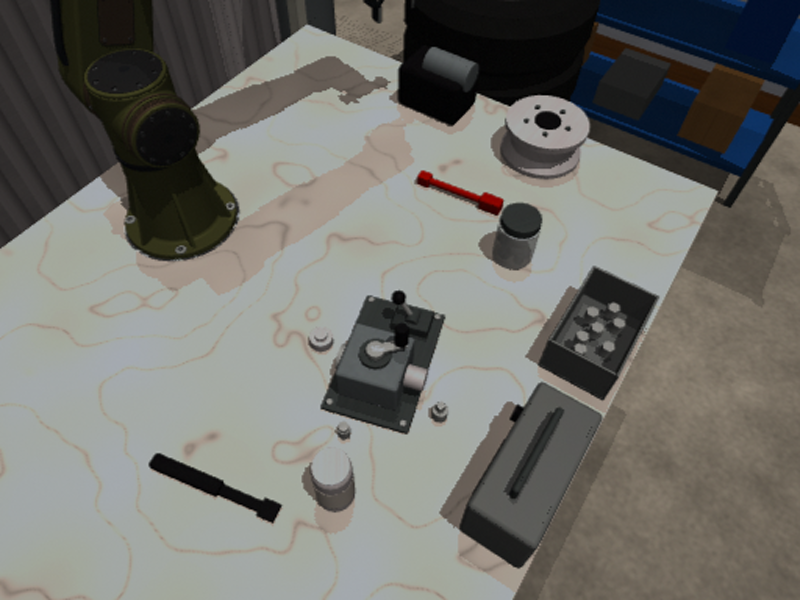

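Top view (800 px scale): tester plate corners at about (369,291), (493,259), (512,335), (388,366), knob at (447,277), lever ball at (396,316). The scene view agrees: ball (399,298), knob (402,335). I'll refine these on zoomed crops.

```bash
python3 - <<'E'
from h import *
import pickle
a,b=pickle.load(open("im.pkl","rb"))
ca=a["img"][180:285,200:290];cb=b["img"][160:240,230:340]
A=cv2.resize(ca,None,fx=4,fy=4,interpolation=cv2.INTER_CUBIC);B=cv2.resize(cb,None,fx=4,fy=4,interpolation=cv2.INTER_CUBIC)
im=np.zeros((420,800,3),np.uint8);im[:420,:360]=A;im[:320,360:800]=B
im=np.clip(im.astype(float)*1.8,0,255).astype(np.uint8)
cv2.imwrite("pics/c1.png",im[:,:,::-1])
for n,c,(x,y,w,h) in(("scene",a,(200,180,90,105)),("top",b,(230,160,110,80))):
    g=cv2.cvtColor(c["img"],cv2.COLOR_RGB2GRAY)[y:y+h,x:x+w]
    for t in (20,28,36):
        k,l,s,ce=cv2.connectedComponentsWithStats((g<t).astype(np.uint8))
        print(n,t,[(s[i].tolist(),(ce[i]+[x,y]).round(1).tolist()) for i in range(1,k) if s[i][4]>15])
    if n=="top":
        m=(g<125).astype(np.uint8);cs,_=cv2.findContours(m,0,2);q=max(cs,key=cv2.contourArea)
        print(cv2.approxPolyDP(q,4,True)[:,0]+[x,y])
E
```

```text
scene 20 [([52, 7, 7, 8, 48], [254.8, 190.5]), ([50, 27, 24, 15, 152], [258.6, 213.6]), ([59, 69, 9, 4, 26], [262.7, 250.7])]
scene 28 [([52, 7, 7, 8, 50], [254.9, 190.4]), ([53, 17, 8, 7, 18], [256.7, 199.9]), ([45, 18, 8, 6, 34], [248.5, 200.6]), ([50, 27, 25, 17, 188], [259.1, 213.4]), ([58, 68, 11, 6, 40], [262.4, 250.3])]
scene 36 [([44, 7, 34, 38, 378], [257.4, 206.5]), ([61, 43, 4, 10, 16], [262.8, 228.5]), ([11, 60, 42, 23, 365], [231.9, 251.7]), ([54, 64, 15, 16, 76], [259.5, 250.6])]
top 20 []
top 28 []
top 36 []
[[314 166]
 [293 175]
 [282 168]
 [280 174]
 [236 184]
 [248 234]
 [298 226]
 [327 214]]
```

View pics/c1.png

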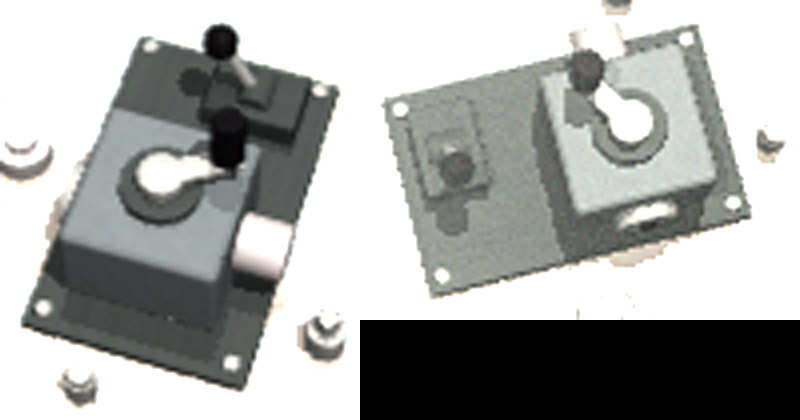

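Zoomed crops: plate corners and screws are clear in both views. The ball is at scene (254.8,190.5) / top (254.3,201.5) and the knob top at scene (257.5,209) / top (286.8,176.5).

```bash
python3 - <<'E'
from h import *
import pickle
a,b=pickle.load(open("im.pkl","rb"))
L=np.array([[85,170],[85,-85],[-75,-85],[-75,170]])/1000
T=np.array([[26,101],[336,26],[390,214],[73,298]])/4+[230,160]-.4
S=np.array([[338,92],[243,390],[22,325],[142,38]])/4+[200,180]-.4
def fit(L,W):
    lc,wc=L.mean(0),W.mean(0);U,_,V=np.linalg.svd((L-lc).T@(W-wc));R=(U@V).T
    return R,wc-R@lc
for n,c,P in(("top",b,T),("scene",a,S)):
    W=np.array([onz(c,u,v,.01)[:2] for u,v in P]);R,t=fit(L,W)
    print(n,np.degrees(np.arctan2(R[1,0],R[0,0])),t,((W-t)@R-L).round(4).tolist())
def tri(p,q):
    (o1,d1),(o2,d2)=ray(a,*p),ray(b,*q);d1/=np.linalg.norm(d1);d2/=np.linalg.norm(d2)
    s=np.linalg.lstsq(np.c_[d1,-d2],o2-o1,rcond=None)[0];x=o1+s[0]*d1;y=o2+s[1]*d2
    return (x+y)/2,np.linalg.norm(x-y)
print("ball",tri((254.8,190.5),(254.2,201.2)))
print("ball@85",onz(a,254.8,190.5,.085),onz(b,254.2,201.2,.085))
print("knobtop@156",onz(a,257.3,209,.156),onz(b,286.8,176.7,.156))
print("knobmid",onz(a,257.6,213.5,.1335))
E
```

```text
top 16.488682662468612 [ 0.57336601 -0.093056  ] [[-0.001, -0.003], [-0.0023, 0.0017], [0.003, 0.0021], [0.0002, -0.0009]]
scene 16.10804649837382 [ 0.57766901 -0.09663494] [[-0.0021, -0.0029], [-0.0014, 0.0022], [0.0018, 0.0017], [0.0016, -0.0009]]
ball (array([0.54120497, 0.03122758, 0.08276505]), np.float64(0.0009250734663059117))
ball@85 [0.54175433 0.0295095  0.085     ] [0.54107887 0.03151894 0.085     ]
knobtop@156 [ 0.60548326 -0.05793905  0.156     ] [ 0.60008447 -0.05827948  0.156     ]
knobmid [ 0.60613437 -0.05663331  0.1335    ]
```

Emit:
step_arm --plan '[-0.03, -0.0245, 0, 0.1, 0, -0.06, -0.049, 0, 0.2, 0, -0.09, -0.0735, 0, 0.3, 0, -0.12, -0.098, 0, 0.4, 0, -0.15, -0.1225, 0, 0.5, 0, -0.18, -0.147, 0, 0.6, 0, -0.21, -0.1715, 0, 0.7, 0, -0.24, -0.196, 0, 0.8, 0]' --grip_force 60

```text
clock: 0.77
ee_pos: [0.3417, 0.3212, 0.2311]
tool_rot: [[-0.47, 0.883, -0.0], [0.883, 0.47, -0.0], [-0.0, -0.0, -1.0]]
ft_force: [0.6, -0.1, -0.0]
grip_width: 0.0854
```

Emit:
step_arm --plan '[-0.04, 0.0046, 0, 0.0618, 0, -0.08, 0.0092, 0, 0.1236, 0, -0.12, 0.0139, 0, 0.1854, 0, -0.16, 0.0185, 0, 0.2472, 0, -0.2, 0.0231, 0, 0.309, 0, -0.24, 0.0278, 0, 0.3708, 0, -0.28, 0.0324, 0, 0.4326, 0, -0.318, 0.037, 0, 0.494, 0]'

```text
clock: 1.43
ee_pos: [0.5253, 0.0584, 0.2311]
tool_rot: [[0.004, 1.0, -0.0], [1.0, -0.004, -0.0], [-0.0, -0.0, -1.0]]
ft_force: [1.1, 0.5, 0.5]
grip_width: 0.0853
```

Emit:
step_arm --plan '[-0.029, 0.02, 0, 0, 0, -0.058, 0.039, 0, 0, 0, -0.087, 0.059, 0, 0, 0, -0.116, 0.079, 0, 0, 0, -0.116, 0.079, 0.02, 0, 0, -0.116, 0.079, 0.04, 0, 0, -0.116, 0.079, 0.05, 0, 0, -0.116, 0.079, 0.05, 0, 0]'

```text
clock: 2.1
ee_pos: [0.6014, -0.0553, 0.1781]
tool_rot: [[0.0, 1.0, -0.006], [1.0, -0.0, 0.001], [0.001, -0.006, -1.0]]
ft_force: [-0.3, 1.0, -0.4]
grip_width: 0.0855
```

```bash
python3 - <<'E'
from h import *
c=get_image("wrist");s=read_state();t=get_image("scene")
print(s["ee_pos"],s["q"],c["position"],np.array(c["attitude"]).round(3).tolist(),c["camera_matrix"])
w=c["img"];S=cv2.resize(t["img"][150:290,190:310],(412,480),interpolation=cv2.INTER_CUBIC)
im=np.zeros((480,800,3),np.uint8);im[:288,:384]=cv2.resize(w,(384,288),interpolation=cv2.INTER_AREA);im[:,388:]=S
cv2.imwrite("pics/w1.png",np.clip(im[:,:,::-1]*1.5,0,255))
E
```

```text
[ 0.60221974 -0.05514171  0.17991339] [-9.13141555e-02  3.49059473e-01 -1.16058990e-01  1.10911327e+00
  8.52138536e-06  1.47929672e+00] [0.60191953 0.0117801  0.32090626] [[1.0, 0.001, -0.006], [-0.0, -0.964, -0.264], [-0.006, 0.264, -0.964]] [[297.31863964   0.         256.59614146]
 [  0.         297.31863964 190.84309077]
 [  0.           0.           1.        ]][ WARN:0@2.109] global loadsave.cpp:1063 imwrite_ Unsupported depth image for selected encoder is fallbacked to CV_8U.
```

View pics/w1.png

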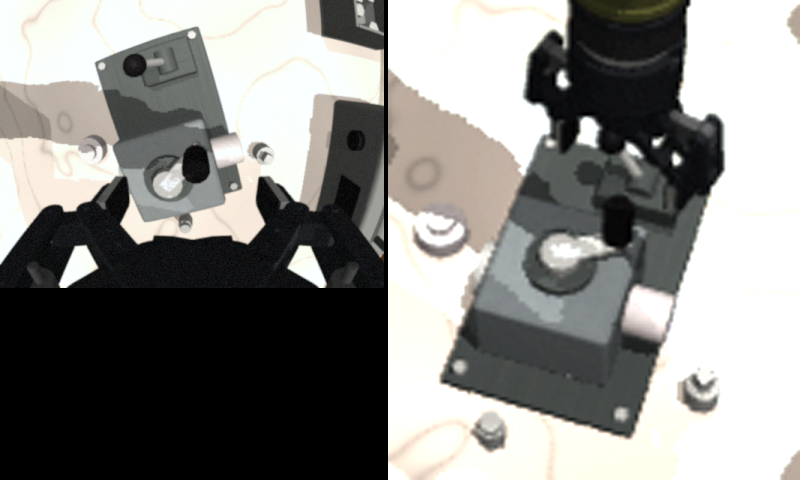

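The wrist view shows the knob between the fingers (blob about (196,163) in the half-size picture), and the scene crop agrees. I'll cast the blob's rays for a tighter fix.

```bash
python3 - <<'E'
from h import *
c=get_image("wrist");g=cv2.cvtColor(c["img"],cv2.COLOR_RGB2GRAY)[180:255,235:290]
k,l,s,ce=cv2.connectedComponentsWithStats((g<25).astype(np.uint8))
i=1+np.argmax(s[1:,4]);print(s[i]+[235,180,0,0,0],ce[i]+[235,180])
K=np.array(c["camera_matrix"]);R=np.array(c["attitude"]);p=np.array(c["position"])
def fe(u,v,z):
    d=np.array([u-K[0,2],v-K[1,2]])/K[0,0];r=np.linalg.norm(d);d=R@np.r_[d/r*np.sin(r),np.cos(r)]
    return p+d*(z-p[2])/d[2]
x,y,w,h=s[i][:4]+[235,180,0,0]
print("far edge top",fe(x+w/2,y+h,.156),"near edge base",fe(x+w/2,y,.111),"L/R mid",fe(x,y+h/2,.14),fe(x+w,y+h/2,.14),read_state()["ee_pos"])
E
```

```text
[ 241  193   35   49 1377] [257.67175018 217.49673203]
far edge top [ 0.60397113 -0.06695402  0.156     ] near edge base [ 0.60413503 -0.04799774  0.111     ] L/R mid [ 0.59246101 -0.0566421   0.14      ] [ 0.61558127 -0.05663008  0.14      ] [ 0.60380447 -0.05503105  0.18211361]
```

Emit:
step_arm --plan '[-0.002, 0, 0.02, 0, 0, -0.002, 0, 0.04, 0, 0, -0.002, 0, 0.061, 0, 0, -0.002, 0, 0.061, 0, 1, -0.002, 0, 0.061, 0, 1, -0.002, 0, 0.061, 0, 1, -0.002, 0, 0.061, 0, 1, -0.002, 0, 0.061, 0, 1]'

```text
clock: 2.92
ee_pos: [0.6048, -0.0574, 0.1221]
tool_rot: [[-0.0, 1.0, 0.003], [1.0, 0.0, -0.0], [-0.0, 0.003, -1.0]]
ft_force: [-0.3, 0.2, -0.4]
grip_width: 0.0256
```

Emit:
step_arm --plan '[0, 0, 0, 0, 1, 0, 0, 0, 0, 1, 0, 0, 0, 0, 1, 0, 0, 0, 0, 1]'

```text
clock: 3.25
ee_pos: [0.6045, -0.0574, 0.1221]
tool_rot: [[-0.0, 1.0, 0.002], [1.0, 0.0, -0.0], [-0.0, 0.002, -1.0]]
ft_force: [-1.3, 0.3, 5.9]
grip_width: 0.0224
```

```bash
cat > arc.py <<'E'
import sys,numpy as np
cx,cy,a0,st,n,k=map(float,sys.argv[1:7])  # centre, commanded start angle deg, step deg, rows/call, calls
c=np.array([cx,cy]);P=lambda a:c+.045*np.array([np.cos(np.radians(a)),np.sin(np.radians(a))])
for j in range(int(k)):
    b=a0+j*n*st;print(round(b,1),"->",round(b+n*st,1),[x for i in range(1,int(n)+1) for d in [P(b+i*st)-P(b)] for x in (round(float(d[1]),4),round(float(d[0]),4),0,0,1)])
E
python3 arc.py .577 -.0931 52.3 5 8 1
```

```text
52.3 -> 92.3 [0.0023, -0.0032, 0, 0, 1, 0.0042, -0.0066, 0, 0, 1, 0.0059, -0.0102, 0, 0, 1, 0.0073, -0.0138, 0, 0, 1, 0.0083, -0.0176, 0, 0, 1, 0.009, -0.0215, 0, 0, 1, 0.0093, -0.0254, 0, 0, 1, 0.0094, -0.0293, 0, 0, 1]
```

Emit:
step_arm --plan '[0.0023, -0.0032, 0, 0, 1, 0.0042, -0.0066, 0, 0, 1, 0.0059, -0.0102, 0, 0, 1, 0.0073, -0.0138, 0, 0, 1, 0.0083, -0.0176, 0, 0, 1, 0.009, -0.0215, 0, 0, 1, 0.0093, -0.0254, 0, 0, 1, 0.0094, -0.0293, 0, 0, 1]'

```text
clock: 3.92
ee_pos: [0.5766, -0.0465, 0.1223]
tool_rot: [[-0.001, 1.0, 0.006], [1.0, 0.001, 0.003], [0.003, 0.006, -1.0]]
ft_force: [3.2, 4.5, 7.6]
grip_width: 0.0227
```

```bash
python3 arc.py .5753 -.0917 89 5 7 1
```

```text
89.0 -> 124.0 [-0.0001, -0.0039, 0, 0, 1, -0.0005, -0.0078, 0, 0, 1, -0.0013, -0.0117, 0, 0, 1, -0.0024, -0.0154, 0, 0, 1, -0.0039, -0.0191, 0, 0, 1, -0.0056, -0.0226, 0, 0, 1, -0.0077, -0.0259, 0, 0, 1]
```

Emit:
step_arm --plan '[0.001, -0.0039, 0, 0, 1, 0.001, -0.0078, 0, 0, 1, 0.0002, -0.0117, 0, 0, 1, -0.0009, -0.0154, 0, 0, 1, -0.0024, -0.0191, 0, 0, 1, -0.0041, -0.0226, 0, 0, 1, -0.0062, -0.0259, 0, 0, 1]'

```text
clock: 4.5
ee_pos: [0.5503, -0.0534, 0.1222]
tool_rot: [[-0.001, 1.0, 0.005], [1.0, 0.001, 0.002], [0.002, 0.005, -1.0]]
ft_force: [2.8, 2.6, 7.8]
grip_width: 0.0225
```

```bash
python3 arc.py .5748 -.0912 124.6 5 3 14; cat > f.py <<'E'
import numpy as np
E
```

```text
124.6 -> 139.6 [-0.0024, -0.0031, 0, 0, 1, -0.005, -0.006, 0, 0, 1, -0.0079, -0.0087, 0, 0, 1]
139.6 -> 154.6 [-0.0031, -0.0024, 0, 0, 1, -0.0064, -0.0045, 0, 0, 1, -0.0099, -0.0064, 0, 0, 1]
154.6 -> 169.6 [-0.0036, -0.0015, 0, 0, 1, -0.0074, -0.0027, 0, 0, 1, -0.0112, -0.0036, 0, 0, 1]
169.6 -> 184.6 [-0.0039, -0.0005, 0, 0, 1, -0.0078, -0.0007, 0, 0, 1, -0.0117, -0.0006, 0, 0, 1]
184.6 -> 199.6 [-0.0039, 0.0005, 0, 0, 1, -0.0077, 0.0013, 0, 0, 1, -0.0115, 0.0025, 0, 0, 1]
199.6 -> 214.6 [-0.0036, 0.0015, 0, 0, 1, -0.0071, 0.0033, 0, 0, 1, -0.0105, 0.0054, 0, 0, 1]
214.6 -> 229.6 [-0.0031, 0.0024, 0, 0, 1, -0.006, 0.005, 0, 0, 1, -0.0087, 0.0079, 0, 0, 1]
229.6 -> 244.6 [-0.0024, 0.0031, 0, 0, 1, -0.0045, 0.0064, 0, 0, 1, -0.0064, 0.0099, 0, 0, 1]
244.6 -> 259.6 [-0.0015, 0.0036, 0, 0, 1, -0.0027, 0.0074, 0, 0, 1, -0.0036, 0.0112, 0, 0, 1]
259.6 -> 274.6 [-0.0005, 0.0039, 0, 0, 1, -0.0007, 0.0078, 0, 0, 1, -0.0006, 0.0117, 0, 0, 1]
274.6 -> 289.6 [0.0005, 0.0039, 0, 0, 1, 0.0013, 0.0077, 0, 0, 1, 0.0025, 0.0115, 0, 0, 1]
289.6 -> 304.6 [0.0015, 0.0036, 0, 0, 1, 0.0033, 0.0071, 0, 0, 1, 0.0054, 0.0105, 0, 0, 1]
304.6 -> 319.6 [0.0024, 0.0031, 0, 0, 1, 0.005, 0.006, 0, 0, 1, 0.0079, 0.0087, 0, 0, 1]
319.6 -> 334.6 [0.0031, 0.0024, 0, 0, 1, 0.0064, 0.0045, 0, 0, 1, 0.0099, 0.0064, 0, 0, 1]
```

Emit:
step_arm --plan '[-0.0024, -0.0031, 0, 0, 1, -0.005, -0.006, 0, 0, 1, -0.0079, -0.0087, 0, 0, 1]'

```text
clock: 4.75
ee_pos: [0.5413, -0.061, 0.1221]
tool_rot: [[-0.001, 1.0, 0.004], [1.0, 0.001, 0.002], [0.002, 0.004, -1.0]]
ft_force: [1.4, 2.9, 9.6]
grip_width: 0.0224
```

Emit:
step_arm --plan '[-0.0031, -0.0024, 0, 0, 1, -0.0064, -0.0045, 0, 0, 1, -0.0099, -0.0064, 0, 0, 1]'

```text
clock: 5.0
ee_pos: [0.5345, -0.0708, 0.1221]
tool_rot: [[-0.001, 1.0, 0.004], [1.0, 0.001, 0.003], [0.003, 0.004, -1.0]]
ft_force: [-0.1, 3.5, 10.8]
grip_width: 0.0221
```

Emit:
step_arm --plan '[-0.0036, -0.0015, 0, 0, 1, -0.0074, -0.0027, 0, 0, 1, -0.0112, -0.0036, 0, 0, 1]'

```text
clock: 5.25
ee_pos: [0.5313, -0.0792, 0.1222]
tool_rot: [[-0.002, 1.0, 0.004], [1.0, 0.002, 0.009], [0.009, 0.004, -1.0]]
ft_force: [0.7, 14.5, 11.1]
grip_width: 0.0224
```

Emit:
step_arm --plan '[0, 0, 0, 0, 1, 0, 0, 0, 0, 1]'

```text
clock: 5.42
ee_pos: [0.5314, -0.0788, 0.1222]
tool_rot: [[-0.002, 1.0, 0.005], [1.0, 0.002, 0.01], [0.01, 0.005, -1.0]]
ft_force: [1.6, 14.2, 11.4]
grip_width: 0.0223
```

```bash
python3 arc.py .5748 -.0912 169.6 -17.0875 8 8
```

```text
169.6 -> 32.9 [0.0126, 0.0043, 0, 0, 1, 0.0235, 0.0122, 0, 0, 1, 0.0315, 0.0229, 0, 0, 1, 0.036, 0.0355, 0, 0, 1, 0.0366, 0.0488, 0, 0, 1, 0.0333, 0.0618, 0, 0, 1, 0.0263, 0.0732, 0, 0, 1, 0.0163, 0.082, 0, 0, 1]
32.9 -> -103.8 [-0.0122, 0.0055, 0, 0, 1, -0.0254, 0.0072, 0, 0, 1, -0.0386, 0.0049, 0, 0, 1, -0.0505, -0.0011, 0, 0, 1, -0.0602, -0.0104, 0, 0, 1, -0.0666, -0.0221, 0, 0, 1, -0.0694, -0.0352, 0, 0, 1, -0.0681, -0.0485, 0, 0, 1]
-103.8 -> -240.5 [0.0051, -0.0124, 0, 0, 1, 0.0136, -0.0227, 0, 0, 1, 0.0247, -0.0301, 0, 0, 1, 0.0376, -0.0338, 0, 0, 1, 0.0509, -0.0337, 0, 0, 1, 0.0637, -0.0296, 0, 0, 1, 0.0746, -0.022, 0, 0, 1, 0.0829, -0.0114, 0, 0, 1]
-240.5 -> -377.2 [0.0048, 0.0125, 0, 0, 1, 0.0057, 0.0258, 0, 0, 1, 0.0026, 0.0388, 0, 0, 1, -0.0041, 0.0504, 0, 0, 1, -0.014, 0.0594, 0, 0, 1, -0.026, 0.0652, 0, 0, 1, -0.0393, 0.0672, 0, 0, 1, -0.0525, 0.0651, 0, 0, 1]
-377.2 -> -513.9 [-0.012, -0.0058, 0, 0, 1, -0.0218, -0.0149, 0, 0, 1, -0.0286, -0.0265, 0, 0, 1, -0.0316, -0.0395, 0, 0, 1, -0.0306, -0.0528, 0, 0, 1, -0.0258, -0.0653, 0, 0, 1, -0.0175, -0.0758, 0, 0, 1, -0.0065, -0.0834, 0, 0, 1]
-513.9 -> -650.6 [0.0127, -0.004, 0, 0, 1, 0.0261, -0.0041, 0, 0, 1, 0.0389, -0.0003, 0, 0, 1, 0.0501, 0.0071, 0, 0, 1, 0.0585, 0.0175, 0, 0, 1, 0.0635, 0.0298, 0, 0, 1, 0.0647, 0.0432, 0, 0, 1, 0.0619, 0.0562, 0, 0, 1]
-650.6 -> -787.3 [-0.0065, 0.0117, 0, 0, 1, -0.0162, 0.0209, 0, 0, 1, -0.0281, 0.0269, 0, 0, 1, -0.0413, 0.0292, 0, 0, 1, -0.0546, 0.0274, 0, 0, 1, -0.0667, 0.0219, 0, 0, 1, -0.0767, 0.013, 0, 0, 1, -0.0836, 0.0015, 0, 0, 1]
-787.3 -> -924.0 [-0.0033, -0.013, 0, 0, 1, -0.0026, -0.0263, 0, 0, 1, 0.002, -0.0389, 0, 0, 1, 0.0101, -0.0495, 0, 0, 1, 0.0209, -0.0574, 0, 0, 1, 0.0336, -0.0617, 0, 0, 1, 0.0469, -0.062, 0, 0, 1, 0.0598, -0.0585, 0, 0, 1]
```

Emit:
step_arm --plan '[0.0126, 0.0043, 0, 0, 1, 0.0235, 0.0122, 0, 0, 1, 0.0315, 0.0229, 0, 0, 1, 0.036, 0.0355, 0, 0, 1, 0.0366, 0.0488, 0, 0, 1, 0.0333, 0.0618, 0, 0, 1, 0.0263, 0.0732, 0, 0, 1, 0.0163, 0.082, 0, 0, 1]'

```text
clock: 6.08
ee_pos: [0.6122, -0.0658, 0.1218]
tool_rot: [[-0.002, 1.0, 0.001], [1.0, 0.002, 0.001], [0.001, 0.001, -1.0]]
ft_force: [-5.2, 1.4, 10.1]
grip_width: 0.0222
```

Emit:
step_arm --plan '[-0.0122, 0.0055, 0, 0, 1, -0.0254, 0.0072, 0, 0, 1, -0.0386, 0.0049, 0, 0, 1, -0.0505, -0.0011, 0, 0, 1, -0.0602, -0.0104, 0, 0, 1, -0.0666, -0.0221, 0, 0, 1, -0.0694, -0.0352, 0, 0, 1, -0.0681, -0.0485, 0, 0, 1]'

```text
clock: 6.75
ee_pos: [0.5651, -0.1359, 0.1222]
tool_rot: [[0.001, 1.0, 0.005], [1.0, -0.001, -0.001], [-0.001, 0.005, -1.0]]
ft_force: [4.3, 0.5, 6.0]
grip_width: 0.0223
```

Emit:
step_arm --plan '[0.0051, -0.0124, 0, 0, 1, 0.0136, -0.0227, 0, 0, 1, 0.0247, -0.0301, 0, 0, 1, 0.0376, -0.0338, 0, 0, 1, 0.0509, -0.0337, 0, 0, 1, 0.0637, -0.0296, 0, 0, 1, 0.0746, -0.022, 0, 0, 1, 0.0829, -0.0114, 0, 0, 1]'

```text
clock: 7.42
ee_pos: [0.5517, -0.052, 0.1219]
tool_rot: [[-0.0, 1.0, 0.001], [1.0, 0.0, -0.002], [-0.002, 0.001, -1.0]]
ft_force: [-0.9, -5.4, 8.8]
grip_width: 0.0223
```

Emit:
step_arm --plan '[0.0048, 0.0125, 0, 0, 1, 0.0057, 0.0258, 0, 0, 1, 0.0026, 0.0388, 0, 0, 1, -0.0041, 0.0504, 0, 0, 1, -0.014, 0.0594, 0, 0, 1, -0.026, 0.0652, 0, 0, 1, -0.0393, 0.0672, 0, 0, 1, -0.0525, 0.0651, 0, 0, 1]'

```text
clock: 8.08
ee_pos: [0.6184, -0.1036, 0.1219]
tool_rot: [[-0.001, 1.0, 0.003], [1.0, 0.001, 0.003], [0.003, 0.003, -1.0]]
ft_force: [-2.3, 3.7, 8.2]
grip_width: 0.0223
```

Emit:
step_arm --plan '[-0.012, -0.0058, 0, 0, 1, -0.0218, -0.0149, 0, 0, 1, -0.0286, -0.0265, 0, 0, 1, -0.0316, -0.0395, 0, 0, 1, -0.0306, -0.0528, 0, 0, 1, -0.0258, -0.0653, 0, 0, 1, -0.0175, -0.0758, 0, 0, 1, -0.0065, -0.0834, 0, 0, 1]'

```text
clock: 8.75
ee_pos: [0.5344, -0.1124, 0.1222]
tool_rot: [[0.002, 1.0, 0.004], [1.0, -0.002, -0.003], [-0.003, 0.004, -1.0]]
ft_force: [3.6, -3.1, 7.4]
grip_width: 0.0227
```

Emit:
step_arm --plan '[0.0127, -0.004, 0, 0, 1, 0.0261, -0.0041, 0, 0, 1, 0.0389, -0.0003, 0, 0, 1, 0.0501, 0.0071, 0, 0, 1, 0.0585, 0.0175, 0, 0, 1, 0.0635, 0.0298, 0, 0, 1, 0.0647, 0.0432, 0, 0, 1, 0.0619, 0.0562, 0, 0, 1]'

```text
clock: 9.42
ee_pos: [0.5897, -0.0483, 0.1217]
tool_rot: [[-0.001, 1.0, 0.0], [1.0, 0.001, -0.0], [-0.0, 0.0, -1.0]]
ft_force: [-3.6, -1.4, 9.5]
grip_width: 0.0224
```

Emit:
step_arm --plan '[-0.0065, 0.0117, 0, 0, 1, -0.0162, 0.0209, 0, 0, 1, -0.0281, 0.0269, 0, 0, 1, -0.0413, 0.0292, 0, 0, 1, -0.0546, 0.0274, 0, 0, 1, -0.0667, 0.0219, 0, 0, 1, -0.0767, 0.013, 0, 0, 1, -0.0836, 0.0015, 0, 0, 1]'

```text
clock: 10.08
ee_pos: [0.5933, -0.1329, 0.1221]
tool_rot: [[-0.0, 1.0, 0.005], [1.0, 0.0, 0.001], [0.001, 0.005, -1.0]]
ft_force: [3.2, 3.1, 5.8]
grip_width: 0.0221
```

Emit:
step_arm --plan '[-0.0033, -0.013, 0, 0, 1, -0.0026, -0.0263, 0, 0, 1, 0.002, -0.0389, 0, 0, 1, 0.0101, -0.0495, 0, 0, 1, 0.0209, -0.0574, 0, 0, 1, 0.0336, -0.0617, 0, 0, 1, 0.0469, -0.062, 0, 0, 1, 0.0598, -0.0585, 0, 0, 1]'

```text
clock: 10.75
ee_pos: [0.5328, -0.0735, 0.1221]
tool_rot: [[0.001, 1.0, 0.002], [1.0, -0.001, -0.002], [-0.002, 0.002, -1.0]]
ft_force: [1.7, -4.6, 8.2]
grip_width: 0.0225
```

Emit:
step_arm --plan '[0, 0, 0, 0, 1, 0, 0, 0, 0, 1, 0, 0, 0, 0, 1, 0, 0, 0, 0, 1]'

```text
clock: 11.08
ee_pos: [0.5339, -0.0718, 0.1221]
tool_rot: [[-0.001, 1.0, 0.003], [1.0, 0.001, 0.002], [0.002, 0.003, -1.0]]
ft_force: [-0.6, 3.2, 9.6]
grip_width: 0.022
```

Emit:
step_arm --plan '[0, 0, 0, 0, 0.5, 0, 0, 0, 0, 0, 0, 0, 0, 0, 0, 0, 0, 0, 0, 0, 0, 0, 0, 0, 0, 0, 0, -0.02, 0, 0, 0, 0, -0.05, 0, 0, 0, 0, -0.08, 0, 0]'

```text
clock: 11.75
ee_pos: [0.5314, -0.0729, 0.2001]
tool_rot: [[0.0, 1.0, -0.003], [1.0, -0.0, 0.0], [0.0, -0.003, -1.0]]
ft_force: [0.9, -0.4, -0.1]
grip_width: 0.0851
```

```bash
python3 - <<'E'
from h import *
c=get_image("wrist");s=read_state();print(s["ee_pos"],s["ft_force"],s["grip_width"])
cv2.imwrite("pics/w2.png",np.clip(c["img"][:,:,::-1]*1.5,0,255).astype(np.uint8))
E
```

```text
[ 0.53503395 -0.07337992  0.20691526] [1.82172633 0.42772437 4.09024673] 0.08575711627913936
```

View pics/w2.png

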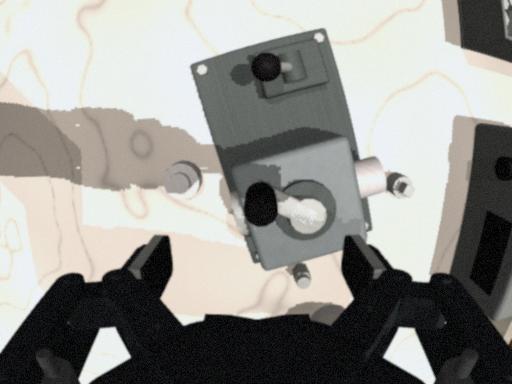

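The wrist view shows the crank arm pointing left from hub (305,212) to knob (262,205), as intended. The lever ball is at (266,67), still unlocked, and the bystanders are in place. Next I move to the near side of the ball with the fingers shut.

Emit:
step_arm --plan '[0.0225, -0.01, 0, -0.07, 1, 0.045, -0.02, 0, -0.14, 1, 0.0675, -0.03, 0, -0.21, 1, 0.0895, -0.041, 0, -0.284, 1, 0.0895, -0.041, 0, -0.284, 1, 0.0895, -0.041, 0, -0.284, 1, 0.0895, -0.041, 0, -0.284, 1, 0.0895, -0.041, 0, -0.284, 1]'

```text
clock: 12.47
ee_pos: [0.4922, 0.0158, 0.2002]
tool_rot: [[-0.279, 0.96, 0.0], [0.96, 0.279, -0.0], [-0.0, 0.0, -1.0]]
ft_force: [-0.4, -0.5, -0.5]
grip_width: 0.0005
```

Emit:
step_arm --plan '[0, 0, 0.03, 0, 1, 0, 0, 0.06, 0, 1, 0, 0, 0.09, 0, 1, 0, 0, 0.12, 0, 1, 0, 0, 0.133, 0, 1, 0, 0, 0.133, 0, 1]'

```text
clock: 12.97
ee_pos: [0.489, 0.0155, 0.0639]
tool_rot: [[-0.278, 0.96, -0.006], [0.96, 0.278, -0.0], [0.001, -0.006, -1.0]]
ft_force: [-0.8, -0.6, -0.1]
grip_width: -0.0005
```

Emit:
step_arm --plan '[0, 0.01, 0, 0, 1, 0, 0.02, 0, 0, 1, 0, 0.03, 0, 0, 1, 0, 0.04, 0, 0, 1, 0, 0.05, 0, 0, 1, 0, 0.06, 0, 0, 1, 0, 0.068, 0, 0, 1, 0, 0.074, 0, 0, 1]'

```text
clock: 13.63
ee_pos: [0.5641, 0.0376, 0.0673]
tool_rot: [[-0.281, 0.96, 0.001], [0.96, 0.281, -0.0], [-0.0, 0.001, -1.0]]
ft_force: [-1.2, -0.5, -1.1]
grip_width: -0.0
```

Emit:
step_arm --plan '[0, 0.004, 0, 0, 1, 0, 0.008, 0, 0, 1, 0, 0.008, 0, 0, 1]'

```text
clock: 13.88
ee_pos: [0.5696, 0.0394, 0.0668]
tool_rot: [[-0.28, 0.96, -0.002], [0.96, 0.28, -0.0], [0.0, -0.003, -1.0]]
ft_force: [-2.7, -0.3, 0.9]
grip_width: -0.0001
```

Emit:
step_arm --plan '[0, 0.003, 0, 0, 1, 0, 0.006, 0, 0, 1, 0, 0.006, 0, 0, 1]'

```text
clock: 14.13
ee_pos: [0.5701, 0.0396, 0.0665]
tool_rot: [[-0.28, 0.96, -0.011], [0.96, 0.28, -0.003], [-0.0, -0.011, -1.0]]
ft_force: [-18.1, -5.2, 13.7]
grip_width: 0.0001
```

The end stop of the lever is felt (18 N). I back off, lift clear and check.

Emit:
step_arm --plan '[0, -0.01, 0, 0, 1, 0, -0.025, 0, 0, 1, 0, -0.04, 0, 0, 1, 0, -0.04, -0.03, 0, 1, 0, -0.04, -0.07, 0, 1, 0, -0.06, -0.11, 0, 1, 0, -0.1, -0.14, 0, 1, 0, -0.1, -0.14, 0, 1]'

```text
clock: 14.8
ee_pos: [0.4799, 0.0126, 0.212]
tool_rot: [[-0.28, 0.96, 0.006], [0.96, 0.28, 0.0], [-0.002, 0.006, -1.0]]
ft_force: [0.1, -0.2, -0.9]
grip_width: -0.0
```

```bash
python3 - <<'E'
from h import *
import pickle
s=read_state();print(s["clock"],s["ee_pos"],s["ft_force"],s["joint_velocities"].round(3))
a=get_image("scene");o=pickle.load(open("im.pkl","rb"))[0]
f=lambda i:cv2.resize(i[160:300,190:310],(396,462),interpolation=cv2.INTER_CUBIC)
im=np.hstack([f(o["img"]),f(a["img"])]);cv2.imwrite("pics/e.png",np.clip(im[:,:,::-1]*1.5,0,255).astype(np.uint8))
g=cv2.cvtColor(a["img"],cv2.COLOR_RGB2GRAY)[180:285,200:290]
k,l,st,ce=cv2.connectedComponentsWithStats((g<22).astype(np.uint8))
for i in range(1,k):
    if st[i][4]>25:
        p=ce[i]+[200,180];print(st[i],p,"z85",onz(a,*p,.085)[:2],"z134",onz(a,*p,.1335)[:2])
E
```

```text
14.8 [0.47987881 0.0126145  0.21198949] [ 0.12327725 -0.19617836 -0.90234129] [-0.049 -0.176 -0.098  0.07   0.011 -0.039]
[71 12  8  8 49] [274.32653061 195.42857143] z85 [0.59664351 0.04601604] z134 [0.61207739 0.01578305]
[ 28  18   8  16 107] [231.45794393 205.81308411] z85 [ 0.51692723 -0.04978671] z134 [ 0.53661817 -0.07490358]
[53 29 21  7 48] [262.95833333 212.        ] z85 [ 0.59986688 -0.01826685] z134 [ 0.61512863 -0.04506697]
```

View pics/e.png

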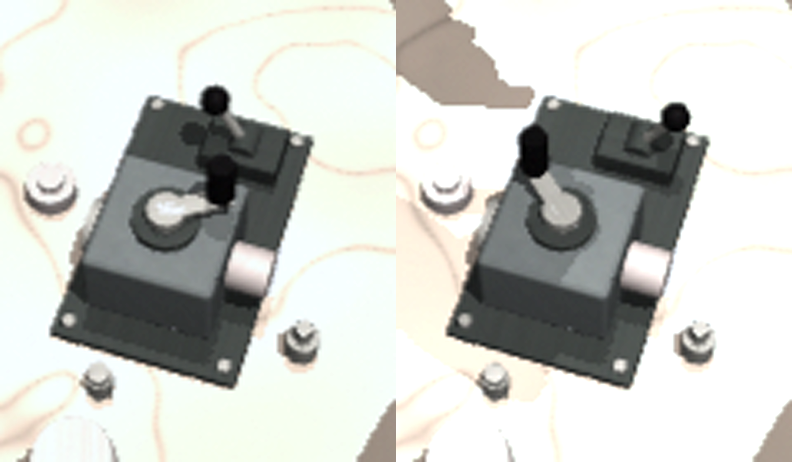

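The before/after crops show the ball moved from (215,100) to (676-396,117) with the lever leaning away, the knob at about 156 deg, and the bystanders unmoved.

Emit:
step_arm --plan '[0, 0, 0, 0, 1, 0, 0, 0, 0, 1, 0, 0, 0, 0, 1]'

```text
clock: 15.1
ee_pos: [0.4803, 0.0133, 0.2059]
tool_rot: [[-0.28, 0.96, -0.001], [0.96, 0.28, 0.0], [0.001, -0.001, -1.0]]
ft_force: [0.6, -1.1, 0.2]
grip_width: 0.0003
```

```bash
python3 -c "
from workcell import *
print(finish_job())"
```

```text
the job is handed in; nothing more can be done
None
```

The tester is set and the job is handed in at 15.1 s. The hand-in gives no verdict.

- **Stop:** I gripped the knob and wound it anticlockwise until it met the cushion. The force there was about 14 N at the knob, against about 3 N of drag before. That puts me roughly 5–8° into the cushion, well short of the 20° strain limit. I place the stop at about 157.5°, give or take 3°.
- **Three turns:** I wound 1080° clockwise from there. By the measured tool position the crank came to rest at 154.6°, about 3° past the target, with 23° allowed. The last camera picture puts it at about 156°.
- **Lock lever:** I pushed it over until its end was felt at about 18 N, then let go. The camera shows the ball moved 57 mm of the expected 58 mm, and the lever stays over.
- **Rest of the scene:** The three small bystanders round the tester look unmoved in the last picture. I did not re-check the jar, torque stick, pry tool or lube can, but the arm did not work near them. It ended clear of everything, with only about 1 N of noise on the force reading.

No check failed or disagreed by more than a few millimetres or degrees. The two cameras' first fixes of the tester differed by about 5 mm, so I used the circle the knob traced during winding instead.

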